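Index the ring chuck to the fifth notch and lock it

ROBOT

A 6-joint arm with a two-finger parallel gripper is mounted at the origin on the work surface. World frame = base frame: x ahead of the robot, y to its left, z up, the work surface at z = 0. Lengths are in m, angles in rad, forces in N, time in s.
With the tool pointing down it reaches from about 0.3 to 0.875 m from the base axis. Payload 6.4 kg.
Tool frame: the origin (TCP) lies on the centre line of the jaws, within the pads' length; the fingertips stand 22 mm ahead of it and the grasp point (between the pads) lies 3 mm ahead of it; z points along the fingers, y is the line along which they close (so a half turn about z gives the same grasp; the last joint's range is limited). The gripper opens to 88 mm and grips with 3 to 60 N. Pads are 18 mm wide; open, the fingers measure 123 mm over their backs; the gripper's body (75 mm by 187 mm) begins 45 mm behind the grasp point.
Start: joints at [1.135, 0.181, 1.607, -0, 1.354, -0.206], TCP at [0.131, 0.56, 0.261] pointing down, gripper open.
Joint ranges: [-2.99, 2.99], [-0.89, 2.07], [0.3, 2.58], [-1.14, 4.28], [0, 2.63], [-3.12, 3.12]. Speed limits (rad/s): [2.57, 2.57, 3.01, 3.14, 3.14, 3.14].

INTERFACE

Orientations are given as [roll, pitch, yaw] about the fixed x, y, z axes, in that order (R = Rz(yaw) Ry(pitch) Rx(roll)).
In Python, from cell import status, cams, order gives the robot as it stands. The module is installed in compiled form; this text tells all that it offers.
- The arm moves only by the tool send_rows, never from a script. Its argument "series" is a list of rows, each an object of numbers: "dx", "dy", "dz": the shift along the tool's x, y, z in cm; "rx", "ry", "rz": the turn, a rotation vector about the tool's x, y, z in degrees. A call has 1 to 20 rows; each row shifts and turns the commanded pose from where the row before left it, along the tool's axes as they then stand; what a row does not reach is not made up. A row lasts 1/8 s, in which the tool goes at most 62.5 mm and 10.7 degrees, less where a joint would pass 70% of its speed; a pose out of reach is approached as far as the arm can. A call with a gripper value outside its range is refused whole. "claw" is the gripper's target within -1 to 1 (shut at 1, half-way at 0, fully open at -1), set as the call begins (left out, the last holds). The fingers move at their own pace and stop on an object; "force" is the grip in N (left out, the last holds). Time passes only in rows, so rows that do not move let the fingers close. It gives the time, the measured TCP pose, the force, the opening and the grip force at its end, in the units of the state.
- status.state(): the state, without advancing time (a new reading comes with each control period).
- cams.read_camera(name): name is "scene" or "top" or "wrist"; returns a dict with "frame" (420x560x3 uint8, red, green, blue), "fov_y" (degrees; the focal length in pixels is half the picture's height over the tangent of half this angle, whatever the lens; pixels are square), "cx", "cy" (the principal point, pixels), "k1" (the pictures are not rectified: a ray, as slopes to the right and down, at radius r is drawn at 1 + k1 r^2 times it, then the intrinsics apply), "world_to_cam" (4x4, takes a point from world to camera coordinates). Camera axes: x right, y down, z forward; pixel columns grow to the right and rows downward; lengths in m; the calibration is good to about 2 mm. A picture is of the moment at which its call begins. There is no depth.
- order.close_job(): hands the job in; it is judged then, once.
The state is a dict: "time": time; "qpos": joint angles; "joint_velocities": joint speeds; "joint_efforts": joint torques, N m; "position": TCP position; "tcp_rot": TCP orientation; "contact_force": force on the tool from outside, world axes, zero at the start; "moment": the same for the moment, N m; "opening": finger opening in m; "finger_force": force on a finger pad.
Only numpy, scipy, OpenCV 4.12 (cv2) and the standard library are available. Lean on these libraries where they do the work, as an engineer would, in place of code of your own. Each camera call takes 0.05 s, during which the arm holds its last target. There are 200 camera calls.

TASK

On the green index head that holds a ring in its little chuck, click the sprung thumb lever clockwise, seen from above, to the fifth notch counted from its home end (home, at the double-wide ridge, counts as zero); let go of it so that it settles in the third notch and again in the fourth on the way. Then, leaving the thumb lever in the fifth notch, swing the short locking lever clockwise fully home and let go. Push both levers gently, 18 N at most, and leave the other tools where they are.

Things in the scene. Friction and masses are not known exactly. Their poses are not given: they have to be found in the camera images.
- index_head: fixed green block, deck 55 mm above the table; in its frame x -115..+90, y -85..+175 mm, its steel foot 10 mm more all round. Origin at table height on the upright axis of chuck and thumb lever; z up, x away from the robot at yaw 0. The chuck is 54 mm wide (jaws inside that), 104 mm high with its ring.
- home_ridge (a point): middle of the double-wide (5 mm) aluminium ridge on the deck that marks home, notch 0: in the head's frame 101 mm from the axis, towards -x and -y. Six narrower ridges (2.2 mm) follow it clockwise seen from above, every 0.14 rad, for notches 1 to 6. Ridges are 1.5 mm high.
- thumb_lever: steel arm 14 mm wide, 60-67 mm above the table, turning about the head's axis (origin on that axis at table height) and running along its own -x to the thumb post. Released in notch n its yaw relative to the head is 0.42 - 0.14 n rad: clockwise from above as n grows. Notches 0 to 6; it starts in 1 or 2. The force limit on it is 18 N.
- thumb_post (a point): top centre of the black upright thumb post, 14 mm in diameter, 80 mm from the axis, free from 67 to 110 mm above the table. Released in notch n: x = -80 cos(b), y = -80 sin(b) mm in the head's frame, b = 0.42 - 0.14 n; 11 mm per notch. It is sprung, about 0.6 N per mm at the post: while pushed, its position does not tell the notch of the spindle.
- spindle (a point): centre of the chuck's top, 99 mm above the table. The notched spindle holds still until the push on the thumb post reaches the click force: the same in every notch, but hidden, 3 to 12 N (5 to 20 mm of spring). It then jumps one notch in 0.1-0.5 s and the force on the finger falls by 3-7 N; pushing on brings the next click. Backed off, the lever centres in the spindle's notch.
- lock_lever: short steel arm 12 mm wide, 63-70 mm above the table, turning about an upright pin at x +35, y +115 mm of the head (origin there, at table height), running along its own -x. Its yaw relative to the head starts at 0 to -0.25 rad; clockwise from above to a buffered stop at -1.3 rad = fully home. It drags with 2.5 N at the post and stays where left. Limit 18 N.
- lock_post (a point): centre of the locking lever's upright steel post near its top, 110 mm above the table: 14 mm in diameter, 50 mm from its pin, free from 70 mm up, ending in a 15 mm ball at 117 mm. It swings towards the head's +y, then +x; fully home at x +22, y +163 mm in the head's frame.
- ring_blank: bystander: small brass ring, 24 mm outside, 6 mm high, lying on the head's deck behind the chuck; origin under its centre
- hammer: bystander: hammer, 260 mm long, lying on the table at the head's -y side; origin under its middle, handle along its -x
- mandrel: bystander: tapered dark steel ring mandrel, 170 mm tall, 38 mm wide at the foot, standing beyond the head; origin under its centre
- mallet: bystander: wooden mallet lying at the head's +y side, head 52 mm thick and 85 mm long, handle along its +y, 170 mm; origin under the middle of its head
- dapping_block: bystander: steel dapping block 55 x 55 x 40 mm with two round hollows, near the head's corner towards the robot and +y; origin under its centre
- jar: bystander: glass jar with a metal cap, 64 mm wide, 75 mm tall; origin under its centre
- cup: bystander: white cup, 72 mm wide, 90 mm tall, beyond the head; origin under its centre

How it is judged:
On the way, in this order (a step that is already met when the one before it is completed fails the run):
1. the thumb lever sits released in the third notch (y of thumb_post in the frame of index_head between -0.0025 and 0.0025 m and contact force between each of the fingers, the arm and thumb_lever below 0.5 N and angular speed of thumb_lever below 0.1 rad/s), for 0.2 s.
2. the thumb lever sits released in the fourth notch (y of thumb_post in the frame of index_head between 0.0087 and 0.0137 m and contact force between each of the fingers, the arm and thumb_lever below 0.5 N and angular speed of thumb_lever below 0.1 rad/s), for 0.2 s.
3. the thumb lever sits released in the fifth notch, the locking lever not yet home (y of thumb_post in the frame of index_head between 0.0196 and 0.0246 m and contact force between each of the fingers, the arm and thumb_lever below 0.5 N and angular speed of thumb_lever below 0.1 rad/s and not (x of lock_post in the frame of index_head above 0.0178 m)), for 0.2 s.
4. the locking lever is fully home with the thumb lever still in the fifth notch (x of lock_post in the frame of index_head above 0.0178 m and y of thumb_post in the frame of index_head between 0.0196 and 0.0246 m), for 0.2 s.
At the end, for the whole second after the job is handed in: the thumb lever rests, untouched, in notch 5 (its post within 2.5 mm of that notch across the head) and the locking lever is home (turned to within 0.08 rad of its stop) (all of step 4 and contact force between each of the fingers, the arm and thumb_lever below 0.5 N and angular speed of thumb_lever below 0.1 rad/s).
It fails at once if the thumb lever is pushed with more than 18 N (contact force between any of the fingers, the arm and thumb_lever above 18 N).
It fails at once if the locking lever is pushed with more than 18 N (contact force between any of the fingers, the arm and lock_lever above 18 N).
It fails at once if a bystander is moved by more than 20 mm (distance of any of ring_blank, hammer, mandrel, mallet, dapping_block, jar, cup from where it was at the start of the episode above 0.02 m).
It also fails if it takes over 72 s, if anything falls off the work surface, if the arm or the gripper's body presses on something with over 40 N, if the wrist force passes 120 N, or if a joint passes its speed limit or range.

## Working session

There is one attempt and no reset: what is moved stays moved. The work goes in short steps, Python scripts to look and compute and a tool call to move; the robot and the scene stay as the last step left them, time stands still between calls to the robot, and variables do not carry over. Pictures are saved under pics/ and viewed, at most 10 in all, crops included, and the job is handed in when it is done.

Besides the shell and the picture viewer there is one more tool, called in YAML: its name, and indented under it one key for each argument. send_rows: Moves the arm, as the interface text tells. Its arguments: {"type":"object","properties":{"series":{"type":"array","items":{"type":"object","properties":{"dx":{"type":"number"},"dy":{"type":"number"},"dz":{"type":"number"},"rx":{"type":"number"},"ry":{"type":"number"},"rz":{"type":"number"}}}},"claw":{"type":"number"},"force":{"type":"number"}},"required":["series"]}

```bash
mkdir -p pics
cat > h.py <<'E'
import numpy as np, cv2
from cell import status, cams, order
def cam(n):
    c=cams.read_camera(n); f=c["frame"]; h,w=f.shape[:2]
    c["f"]=h/2/np.tan(np.radians(c["fov_y"])/2); c["n"]=n; return c
def save(c,name): cv2.imwrite("pics/"+name,c["frame"][:,:,::-1])
def ray(c,u,v):
    K=np.array([[c["f"],0,c["cx"]],[0,c["f"],c["cy"]],[0,0,1.]])
    p=cv2.undistortPoints(np.array([[[u,v]]],float),K,np.array([c["k1"],0,0,0,0.]))[0,0]
    # radial model 1+k1 r^2 same as OpenCV
    T=np.array(c["world_to_cam"]); R=T[:3,:3]; o=-R.T@T[:3,3]
    return o, R.T@np.array([p[0],p[1],1])
def onz(c,u,v,z):
    o,d=ray(c,u,v); return o+d*(z-o[2])/d[2]
def proj(c,P):
    T=np.array(c["world_to_cam"]); q=T[:3,:3]@np.array(P)+T[:3,3]; s=q[:2]/q[2]
    s=s*(1+c["k1"]*(s@s)); return c["f"]*s+[c["cx"],c["cy"]]
E
python3 - <<'E'
from h import *
s=cam("scene");t=cam("top")
save(s,"s1.png");save(t,"t1.png")
im=np.vstack([s["frame"],t["frame"]])
for c in(s,t):
    o,d=ray(c,280,210);print(c["n"],o,d,c["f"],c["k1"])
print(status.state())
E
```

```text
scene [ 1.19995622 -0.51986262  0.89944064] [-0.57574962  0.39928454 -0.71355984] 471.71989641387586 -0.14261475459678533
top [ 0.48444423 -0.07255991  1.24842947] [ 0.07562835 -0.01211743 -0.99736564] 381.1022173768683 -0.0206417468415382
{'time': 0.1, 'qpos': array([ 1.13470861e+00,  1.81456382e-01,  1.60791056e+00,  1.61645962e-05,
        1.35381366e+00, -2.06311680e-01]), 'joint_velocities': array([ 8.82413489e-04,  2.59475798e-05, -1.74653891e-03, -1.29284846e-03,
        2.10017757e-03, -4.44743803e-04]), 'joint_efforts': array([ 5.17408389e-04, -4.34817588e+01, -3.42699051e+01,  7.05599715e-02,
        3.40055977e-02,  1.21264253e-05]), 'position': array([0.13075059, 0.55947035, 0.25990481]), 'tcp_rot': array([-3.14004162e+00, -3.40736684e-04,  2.91181286e+00]), 'contact_force': array([ 0.12932179, -0.68515937, -0.6512726 ]), 'moment': array([ 0.00236812, -0.01093438,  0.02075482]), 'finger_force': 0.0, 'opening': 0.08784657278303486}
```

View pics/t1.png

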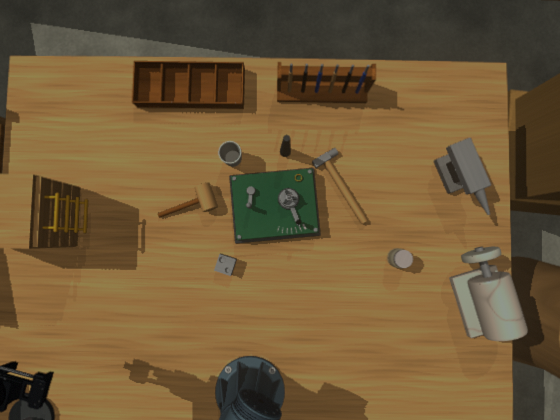

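View pics/s1.png

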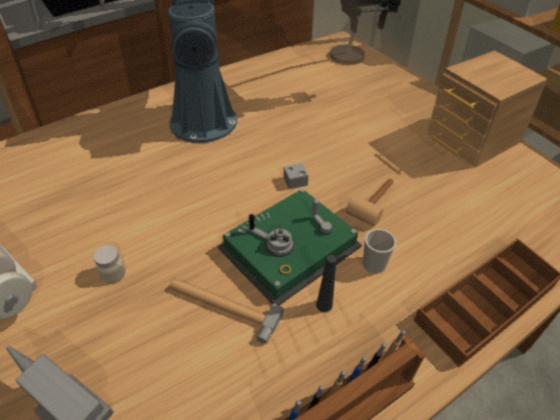

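The top view shows the head at about (231–320, 170–242), the chuck at (289,198), the thumb post near (298,222), the lock pin at (250,190) and its post at (250,206). The scene view agrees, with the thumb post at (251,220).

```bash
cat >> h.py <<'E'
def headfit(c):
    hsv=cv2.cvtColor(c["frame"],cv2.COLOR_RGB2HSV)
    m=cv2.inRange(hsv,(60,90,20),(95,255,255))
    m=cv2.morphologyEx(m,cv2.MORPH_OPEN,np.ones((3,3)))
    cs,_=cv2.findContours(m,cv2.RETR_EXTERNAL,cv2.CHAIN_APPROX_NONE)
    k=max(cs,key=cv2.contourArea)[:,0]
    W=np.array([onz(c,u,v,.055)[:2] for u,v in k],np.float32)
    r=cv2.minAreaRect(W*1000); ctr=np.array(r[0]); B=cv2.boxPoints(r)
    e1,e2=B[1]-B[0],B[2]-B[1]
    if np.linalg.norm(e1)>np.linalg.norm(e2): e1=e2
    yaw=np.arctan2(e1[1],e1[0]); yaw=(yaw+np.pi/2)%np.pi-np.pi/2
    R=np.array([[np.cos(yaw),-np.sin(yaw)],[np.sin(yaw),np.cos(yaw)]])
    o=ctr-R@[-12.5,45]
    return o/1000,yaw,r
E
python3 - <<'E'
from h import *
np.set_printoptions(precision=4,suppress=True)
t=cam("top");s=cam("scene")
for c in(t,s):print(headfit(c))
a=cv2.resize(t["frame"][160:250,220:330],None,fx=7,fy=6.6,interpolation=cv2.INTER_CUBIC)
a=cv2.resize(t["frame"][160:250,220:330],(770,630),interpolation=cv2.INTER_CUBIC)
b=cv2.resize(s["frame"][180:300,210:370],(800,600),interpolation=cv2.INTER_CUBIC)
cv2.imwrite("pics/b.png",b[:,:,::-1])
print("chuck",onz(t,289,198,.1)[:2],"post",onz(t,298,222,.11)[:2],"lockpin",onz(t,251,190,.07)[:2],"lp",onz(t,250,206,.07)[:2])
print("scene post",onz(s,251,216,.11)[:2])
for k in("dapping",):print(onz(t,226,265,.04)[:2])
E
```

```text
(array([ 0.6123, -0.1115]), np.float32(0.11073601), ((594.8660278320312, -68.16023254394531), (201.50390625, 255.71530151367188), 6.344703674316406))
(array([ 0.6275, -0.1229]), np.float32(0.111016154), ((610.084228515625, -79.60964965820312), (216.01004028320312, 269.39697265625), 6.360752582550049))
chuck [ 0.6084 -0.1131] post [ 0.5358 -0.1408] lockpin [0.6346 0.0044] lp [0.5846 0.0064]
scene post [ 0.5423 -0.1452]
[0.399  0.0802]
```

View pics/b.png

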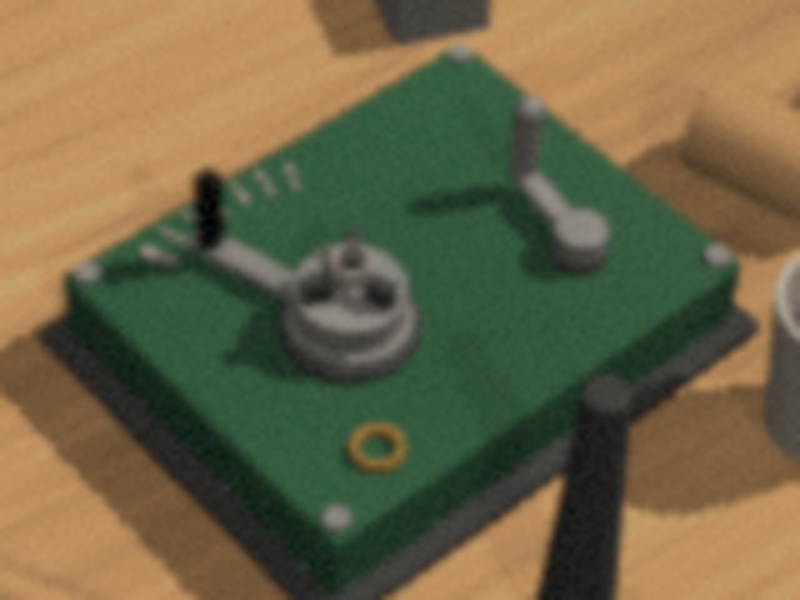

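The crop shows the thumb post (208,210) beside the double-wide ridge, at about notch 1, and the lock lever with its post at (528,105). The top fit gives the head origin at (0.612, -0.1115) with yaw 0.111, so I'm moving in.

send_rows:
  series:
    - {"dx":-3.16,"dy":-3.45,"dz":0.33}
    - {"dx":-3.16,"dy":-3.45,"dz":0.33}
    - {"dx":-3.16,"dy":-3.45,"dz":0.33}
    - {"dx":-3.16,"dy":-3.45,"dz":0.33}
    - {"dx":-3.16,"dy":-3.45,"dz":0.33}
    - {"dx":-3.16,"dy":-3.45,"dz":0.33}
    - {"dx":-3.16,"dy":-3.45,"dz":0.33}
    - {"dx":-3.16,"dy":-3.45,"dz":0.33}
    - {"dx":-3.16,"dy":-3.45,"dz":0.33}
    - {"dx":-3.16,"dy":-3.45,"dz":0.33}
    - {"dx":-3.16,"dy":-3.45,"dz":0.33}
    - {"dx":-3.16,"dy":-3.45,"dz":0.33}
    - {"dx":-3.16,"dy":-3.45,"dz":0.33}
    - {"dx":-3.16,"dy":-3.45,"dz":0.33}
    - {"dx":-3.16,"dy":-3.45,"dz":0.33}
    - {"dx":-3.16,"dy":-3.45,"dz":0.33}
    - {"dx":-3.16,"dy":-3.45,"dz":0.33}
    - {"dx":-3.16,"dy":-3.45,"dz":0.33}
  claw: 1
  force: 20

```text
invalid input
```

send_rows:
  series:
    - {"rz":10}
    - {"rz":10}
    - {"rz":10}
    - {"rz":10}
    - {"rz":10}
    - {"rz":10}
    - {"rz":10}
    - {"rz":0.5}
    - {}

```text
invalid input
```

Run:
```python
from h import *
np.set_printoptions(precision=4,suppress=True)
w=cam("wrist");save(w,"w1.png");print(headfit(w)); print(ray(w,280,210)); 
for P in[(.6123,-.1115,.099),(.5356,-.142,.11)]:print(proj(w,P))
```

```text
Traceback (most recent call last):
  File "h.py", line 23, in headfit
    k=max(cs,key=cv2.contourArea)[:,0]
      ~~~^^^^^^^^^^^^^^^^^^^^^^^^
ValueError: max() iterable argument is empty
```

View pics/w1.png

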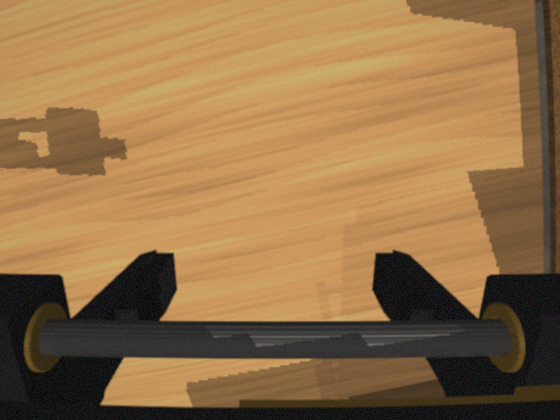

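The wrist view shows only bare table and the open fingers, because both moves were refused. I'll try again with every field filled in.

send_rows:
  series:
    - {"dx":-3.16,"dy":-3.45,"dz":0.33,"rx":0,"ry":0,"rz":0}
  claw: 1
  force: 20

```text
time: 0.38
position: [0.1534, 0.52, 0.2574]
tcp_rot: [3.141, -0.0, 2.915]
contact_force: [-0.1, 0.6, 1.2]
opening: 0.0803
finger_force: 0.0
```

send_rows:
  series:
    - {"dx":-3.16,"dy":-3.45,"dz":0.33,"rx":0,"ry":0,"rz":0}
    - {"dx":-3.16,"dy":-3.45,"dz":0.33,"rx":0,"ry":0,"rz":0}
    - {"dx":-3.16,"dy":-3.45,"dz":0.33,"rx":0,"ry":0,"rz":0}
    - {"dx":-3.16,"dy":-3.45,"dz":0.33,"rx":0,"ry":0,"rz":0}
    - {"dx":-3.16,"dy":-3.45,"dz":0.33,"rx":0,"ry":0,"rz":0}
    - {"dx":-3.16,"dy":-3.45,"dz":0.33,"rx":0,"ry":0,"rz":0}
    - {"dx":-3.16,"dy":-3.45,"dz":0.33,"rx":0,"ry":0,"rz":0}
    - {"dx":-3.16,"dy":-3.45,"dz":0.33,"rx":0,"ry":0,"rz":0}
    - {"dx":-3.16,"dy":-3.45,"dz":0.33,"rx":0,"ry":0,"rz":0}
    - {"dx":-3.16,"dy":-3.45,"dz":0.33,"rx":0,"ry":0,"rz":0}
    - {"dx":-3.16,"dy":-3.45,"dz":0.33,"rx":0,"ry":0,"rz":0}
    - {"dx":-3.16,"dy":-3.45,"dz":0.33,"rx":0,"ry":0,"rz":0}
    - {"dx":-3.16,"dy":-3.45,"dz":0.33,"rx":0,"ry":0,"rz":0}
    - {"dx":-3.16,"dy":-3.45,"dz":0.33,"rx":0,"ry":0,"rz":0}
    - {"dx":-3.16,"dy":-3.45,"dz":0.33,"rx":0,"ry":0,"rz":0}
    - {"dx":-3.16,"dy":-3.45,"dz":0.33,"rx":0,"ry":0,"rz":0}
    - {"dx":-3.16,"dy":-3.45,"dz":0.33,"rx":0,"ry":0,"rz":0}

```text
time: 2.5
position: [0.5439, -0.1758, 0.2011]
tcp_rot: [3.141, -0.0, 2.912]
contact_force: [-0.7, -0.2, 0.1]
opening: 0.0008
finger_force: 0.0
```

send_rows:
  series:
    - {"dx":0,"dy":0,"dz":0,"rx":0,"ry":0,"rz":10}
    - {"dx":0,"dy":0,"dz":0,"rx":0,"ry":0,"rz":10}
    - {"dx":0,"dy":0,"dz":0,"rx":0,"ry":0,"rz":10}
    - {"dx":0,"dy":0,"dz":0,"rx":0,"ry":0,"rz":10}
    - {"dx":0,"dy":0,"dz":0,"rx":0,"ry":0,"rz":10}
    - {"dx":0,"dy":0,"dz":0,"rx":0,"ry":0,"rz":10}
    - {"dx":0,"dy":0,"dz":0,"rx":0,"ry":0,"rz":10}
    - {"dx":0,"dy":0,"dz":0,"rx":0,"ry":0,"rz":0.5}
    - {"dx":0,"dy":0,"dz":0,"rx":0,"ry":0,"rz":0}

```text
time: 3.62
position: [0.5433, -0.1743, 0.2012]
tcp_rot: [-3.142, -0.0, 1.684]
contact_force: [0.5, 0.8, 0.3]
opening: 0.0008
finger_force: 0.0
```

Run:
```python
from h import *
np.set_printoptions(precision=4,suppress=True)
w=cam("wrist");save(w,"w2.png"); print(ray(w,280,210)); 
for P in[(.6123,-.1115,.099),(.5356,-.142,.11)]:print(proj(w,P))
```

```text
(array([ 0.5351, -0.1004,  0.3251]), array([ 0.0496, -0.2914, -0.9555]))
[396.537  132.4576]
[267.0438 170.0864]
```

View pics/w2.png

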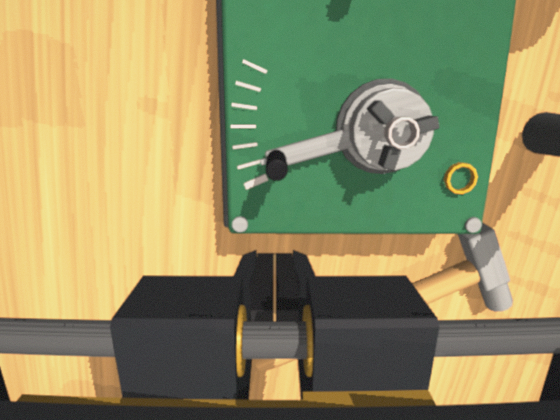

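The wrist view shows the ridges from home (262,183) round to notch 6 (255,67), the post at (277,157) and the ring centre at (403,132). The lever sits near ridge 1. Next I'll fit the head from the ridges.

Run:
```python
from h import *
np.set_printoptions(precision=4,suppress=True)
w=cam("wrist");f=w["frame"].astype(int)
m=((f.min(2)>130)).astype(np.uint8); m[:, :225]=0; m[:,275:]=0; m[:50]=0; m[200:]=0
n,l,st,ce=cv2.connectedComponentsWithStats(m)
pts=[]
for i in range(1,n):
    if st[i,4]>15: P=onz(w,*ce[i],.0565)[:2]; pts.append(P); print(st[i,4],ce[i],P)
c=onz(w,403,132.5,.104)[:2]; print("chuck ring",c)
P=np.array(pts)
M=np.c_[2*P,np.ones(len(P))]; s=np.linalg.lstsq(M,(P**2).sum(1),rcond=None)[0]; print("circle",s[:2],np.sqrt(s[2]+s[:2]@s[:2]))
g=(f.max(2)<50).astype(np.uint8); g[:140]=0;g[185:]=0;g[:,:262]=0;g[:,292:]=0
ys,xs=np.nonzero(g); print("post px",xs.min(),xs.max(),ys.min(),ys.max())
for o in(c,s[:2]):
    print(np.arctan2(o[1]-P[:,1],o[0]-P[:,0]))
for v in(ys.min()+7,ys.min()+9,ys.min()+11): print(onz(w,xs.mean(),v,.11)[:2])
print(onz(w,240,225,.055),onz(w,474,226,.055),status.state()["position"])
```

```text
126 [254.5397  66.127 ] [ 0.5191 -0.0802]
124 [247.6532  85.8468] [ 0.5156 -0.0939]
120 [243.5833 105.8583] [ 0.514  -0.1079]
124 [242.5484 125.9677] [ 0.5146 -0.1221]
105 [244.7048 145.3333] [ 0.5174 -0.1359]
130 [251.0154 163.4538] [ 0.5233 -0.1487]
158 [254.1139 181.7975] [ 0.527  -0.1624]
chuck ring [ 0.6146 -0.1108]
circle [ 0.6146 -0.111 ] 0.10032997990657011
post px 266 286 151 179
[-0.3102 -0.1693 -0.029   0.1122  0.2522  0.3937  0.5321]
[-0.3119 -0.1711 -0.0308  0.1104  0.2504  0.392   0.5305]
[ 0.54   -0.1342]
[ 0.5401 -0.1354]
[ 0.5402 -0.1366]
[ 0.5193 -0.1986  0.055 ] [ 0.7052 -0.1785  0.055 ] [ 0.5433 -0.1743  0.2013]
```

send_rows:
  series:
    - {"dx":0,"dy":0,"dz":3,"rx":0,"ry":0,"rz":0}
    - {"dx":0,"dy":0,"dz":3,"rx":0,"ry":0,"rz":0}
    - {"dx":0,"dy":0,"dz":2.4,"rx":0,"ry":0,"rz":0}
    - {"dx":0,"dy":0,"dz":1,"rx":0,"ry":0,"rz":0}
    - {"dx":0.5,"dy":0,"dz":0,"rx":0,"ry":0,"rz":0}
    - {"dx":0.5,"dy":0,"dz":0,"rx":0,"ry":0,"rz":0}
    - {"dx":0.3,"dy":0,"dz":0,"rx":0,"ry":0,"rz":0}
    - {"dx":0.2,"dy":0,"dz":0,"rx":0,"ry":0,"rz":0}
    - {"dx":0,"dy":0,"dz":0,"rx":0,"ry":0,"rz":0}

```text
time: 4.85
position: [0.5418, -0.1593, 0.1077]
tcp_rot: [3.141, 0.0, 1.682]
contact_force: [-0.6, 0.7, 0.1]
opening: 0.0003
finger_force: 0.0
```

send_rows:
  series:
    - {"dx":0.2,"dy":0,"dz":0,"rx":0,"ry":0,"rz":0}
    - {"dx":0.2,"dy":0,"dz":0,"rx":0,"ry":0,"rz":0}
    - {"dx":0,"dy":0,"dz":0,"rx":0,"ry":0,"rz":0}

```text
time: 5.22
position: [0.5412, -0.1557, 0.1073]
tcp_rot: [-3.141, 0.0, 1.681]
contact_force: [-1.8, -1.4, -0.1]
opening: 0.0003
finger_force: 1.0
```

send_rows:
  series:
    - {"dx":0.2,"dy":0,"dz":0,"rx":0,"ry":0,"rz":0}
    - {"dx":0,"dy":0,"dz":0,"rx":0,"ry":0,"rz":0}

```text
time: 5.48
position: [0.5409, -0.1537, 0.1073]
tcp_rot: [-3.141, 0.0, 1.681]
contact_force: [-2.6, -3.9, 0.1]
opening: 0.0001
finger_force: 1.7
```

send_rows:
  series:
    - {"dx":0.2,"dy":0,"dz":0,"rx":0,"ry":0,"rz":0}
    - {"dx":0,"dy":0,"dz":0,"rx":0,"ry":0,"rz":0}

```text
time: 5.72
position: [0.5406, -0.1517, 0.1073]
tcp_rot: [-3.141, 0.001, 1.681]
contact_force: [-2.6, -5.0, 0.0]
opening: 0.0007
finger_force: 2.2
```

send_rows:
  series:
    - {"dx":0.2,"dy":0,"dz":0,"rx":0,"ry":0,"rz":0}
    - {"dx":0,"dy":0,"dz":0,"rx":0,"ry":0,"rz":0}

```text
time: 5.98
position: [0.5403, -0.15, 0.1073]
tcp_rot: [-3.141, 0.001, 1.681]
contact_force: [-2.9, -5.3, 0.1]
opening: 0.0004
finger_force: 2.8
```

send_rows:
  series:
    - {"dx":0.2,"dy":0,"dz":0,"rx":0,"ry":0,"rz":0}
    - {"dx":0,"dy":0,"dz":0,"rx":0,"ry":0,"rz":0}

```text
time: 6.22
position: [0.5399, -0.1483, 0.1073]
tcp_rot: [-3.141, 0.001, 1.681]
contact_force: [-3.7, -6.5, 0.6]
opening: 0.0005
finger_force: 3.3
```

send_rows:
  series:
    - {"dx":0.2,"dy":0,"dz":0,"rx":0,"ry":0,"rz":0}
    - {"dx":0,"dy":0,"dz":0,"rx":0,"ry":0,"rz":0}

```text
time: 6.48
position: [0.5396, -0.1466, 0.1073]
tcp_rot: [-3.14, 0.002, 1.681]
contact_force: [-4.6, -8.4, 0.7]
opening: 0.0006
finger_force: 3.7
```

send_rows:
  series:
    - {"dx":0.2,"dy":0,"dz":0,"rx":0,"ry":0,"rz":0}
    - {"dx":0,"dy":0,"dz":0,"rx":0,"ry":0,"rz":0}

```text
time: 6.72
position: [0.5392, -0.1448, 0.1073]
tcp_rot: [-3.14, 0.002, 1.682]
contact_force: [-5.8, -9.0, 0.4]
opening: 0.0005
finger_force: 4.2
```

send_rows:
  series:
    - {"dx":0.2,"dy":0,"dz":0,"rx":0,"ry":0,"rz":0}
    - {"dx":0,"dy":0,"dz":0,"rx":0,"ry":0,"rz":0}

```text
time: 6.98
position: [0.5389, -0.1431, 0.1073]
tcp_rot: [-3.14, 0.002, 1.682]
contact_force: [-5.8, -10.4, 1.0]
opening: 0.0007
finger_force: 4.6
```

send_rows:
  series:
    - {"dx":0.2,"dy":0,"dz":0,"rx":0,"ry":0,"rz":0}
    - {"dx":0,"dy":0,"dz":0,"rx":0,"ry":0,"rz":0}

```text
time: 7.22
position: [0.5386, -0.1412, 0.1073]
tcp_rot: [-3.139, 0.002, 1.681]
contact_force: [-5.8, -9.3, 1.0]
opening: 0.0003
finger_force: 4.1
```

send_rows:
  series:
    - {"dx":0,"dy":0,"dz":0,"rx":0,"ry":0,"rz":0}
    - {"dx":0,"dy":0,"dz":0,"rx":0,"ry":0,"rz":0}
    - {"dx":0,"dy":0,"dz":0,"rx":0,"ry":0,"rz":0}

```text
time: 7.6
position: [0.5391, -0.1399, 0.1072]
tcp_rot: [-3.141, 0.0, 1.681]
contact_force: [-2.9, -5.3, 0.7]
opening: 0.0008
finger_force: 2.3
```

send_rows:
  series:
    - {"dx":0.2,"dy":0,"dz":0,"rx":0,"ry":0,"rz":0}
    - {"dx":0.2,"dy":0,"dz":0,"rx":0,"ry":0,"rz":0}
    - {"dx":0.2,"dy":0,"dz":0,"rx":0,"ry":0,"rz":0}
    - {"dx":0.2,"dy":0,"dz":0,"rx":0,"ry":0,"rz":0}
    - {"dx":0,"dy":0,"dz":0,"rx":0,"ry":0,"rz":0}

```text
time: 8.22
position: [0.5379, -0.1327, 0.1073]
tcp_rot: [-3.14, 0.002, 1.682]
contact_force: [-4.9, -8.9, 0.7]
opening: 0.0009
finger_force: 4.0
```

send_rows:
  series:
    - {"dx":0.2,"dy":0,"dz":0,"rx":0,"ry":0,"rz":0}
    - {"dx":0,"dy":0,"dz":0,"rx":0,"ry":0,"rz":0}
    - {"dx":0,"dy":0,"dz":0,"rx":0,"ry":0,"rz":0}
    - {"dx":0,"dy":0,"dz":0,"rx":0,"ry":0,"rz":0}

```text
time: 8.72
position: [0.5377, -0.131, 0.1072]
tcp_rot: [-3.14, 0.002, 1.681]
contact_force: [-5.9, -9.8, 1.1]
opening: 0.0002
finger_force: 4.3
```

send_rows:
  series:
    - {"dx":0.15,"dy":0,"dz":0,"rx":0,"ry":0,"rz":0}
    - {"dx":0,"dy":0,"dz":0,"rx":0,"ry":0,"rz":0}
    - {"dx":0,"dy":0,"dz":0,"rx":0,"ry":0,"rz":0}
    - {"dx":0,"dy":0,"dz":0,"rx":0,"ry":0,"rz":0}
    - {"dx":0,"dy":0,"dz":0,"rx":0,"ry":0,"rz":0}

```text
time: 9.35
position: [0.5378, -0.1284, 0.1072]
tcp_rot: [-3.141, 0.0, 1.681]
contact_force: [-2.6, -4.3, 0.7]
opening: 0.0
finger_force: 2.1
```

send_rows:
  series:
    - {"dx":-0.2,"dy":0,"dz":0,"rx":0,"ry":0,"rz":0}
    - {"dx":-0.3,"dy":0,"dz":0,"rx":0,"ry":0,"rz":0}
    - {"dx":-0.4,"dy":0,"dz":0,"rx":0,"ry":0,"rz":0}
    - {"dx":-0.4,"dy":0,"dz":0,"rx":0,"ry":0,"rz":0}
    - {"dx":-0.3,"dy":0,"dz":0,"rx":0,"ry":0,"rz":0}
    - {"dx":0,"dy":0,"dz":0,"rx":0,"ry":0,"rz":0}
    - {"dx":0,"dy":0,"dz":0,"rx":0,"ry":0,"rz":0}
    - {"dx":0,"dy":0,"dz":0,"rx":0,"ry":0,"rz":0}
    - {"dx":0,"dy":0,"dz":0,"rx":0,"ry":0,"rz":0}

```text
time: 10.48
position: [0.54, -0.1439, 0.1073]
tcp_rot: [3.141, -0.0, 1.681]
contact_force: [-0.1, -0.1, -0.8]
opening: 0.0003
finger_force: 0.0
```

Run:
```python
from h import *
w=cam("wrist");save(w,"w3.png"); print(status.state()["contact_force"],status.state()["finger_force"])
O=np.array([.6146,-.1109]);c,s=np.cos(.111),np.sin(.111);R=np.array([[c,-s],[s,c]])
for n in(2,3,4):
    b=.42-.14*n; p=O+R@(-.08*np.array([np.cos(b),np.sin(b)])); print(n,p,proj(w,[*p,.11]))
```

```text
[-0.19991832 -0.58899443  0.93265723] 0.0
2 [ 0.53710684 -0.13076982] [269.59430518 271.32175335]
3 [ 0.53509233 -0.11976178] [267.29582501 243.12762357]
4 [ 0.53463364 -0.10858033] [269.36415597 213.44344172]
```

View pics/w3.png

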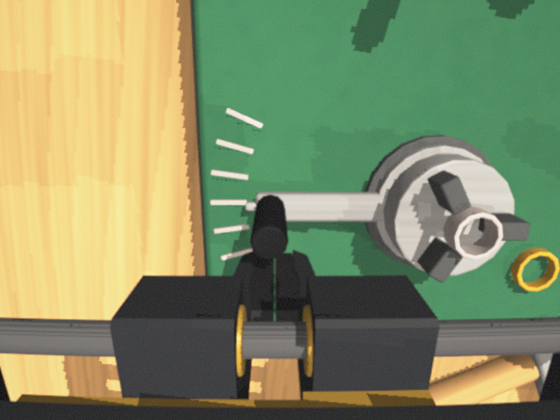

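The lever points straight at ridge 3 (row 203), with the post top at (268,240) as predicted, so notch 3 is released. Next is notch 4.

send_rows:
  series:
    - {"dx":0.4,"dy":0,"dz":0,"rx":0,"ry":0,"rz":0}
    - {"dx":0.2,"dy":0,"dz":0,"rx":0,"ry":0,"rz":0}
    - {"dx":0.2,"dy":0,"dz":0,"rx":0,"ry":0,"rz":0}
    - {"dx":0.2,"dy":0,"dz":0,"rx":0,"ry":0,"rz":0}
    - {"dx":0.2,"dy":0,"dz":0,"rx":0,"ry":0,"rz":0}
    - {"dx":0.2,"dy":0,"dz":0,"rx":0,"ry":0,"rz":0}
    - {"dx":0.2,"dy":0,"dz":0,"rx":0,"ry":0,"rz":0}
    - {"dx":0.2,"dy":0,"dz":0,"rx":0,"ry":0,"rz":0}
    - {"dx":0.2,"dy":0,"dz":0,"rx":0,"ry":0,"rz":0}
    - {"dx":0.2,"dy":0,"dz":0,"rx":0,"ry":0,"rz":0}
    - {"dx":0.1,"dy":0,"dz":0,"rx":0,"ry":0,"rz":0}
    - {"dx":0,"dy":0,"dz":0,"rx":0,"ry":0,"rz":0}

```text
time: 12.02
position: [0.5377, -0.1222, 0.1074]
tcp_rot: [3.141, 0.002, 1.681]
contact_force: [-0.9, -6.9, -1.7]
opening: 0.0006
finger_force: 3.7
```

send_rows:
  series:
    - {"dx":0.2,"dy":0,"dz":0,"rx":0,"ry":0,"rz":0}
    - {"dx":0,"dy":0,"dz":0,"rx":0,"ry":0,"rz":0}
    - {"dx":0,"dy":0,"dz":0,"rx":0,"ry":0,"rz":0}
    - {"dx":0,"dy":0,"dz":0,"rx":0,"ry":0,"rz":0}

```text
time: 12.52
position: [0.5376, -0.1205, 0.1074]
tcp_rot: [3.141, 0.002, 1.681]
contact_force: [-0.7, -8.2, -2.3]
opening: 0.0006
finger_force: 4.2
```

send_rows:
  series:
    - {"dx":0.2,"dy":0,"dz":0,"rx":0,"ry":0,"rz":0}
    - {"dx":0,"dy":0,"dz":0,"rx":0,"ry":0,"rz":0}
    - {"dx":0,"dy":0,"dz":0,"rx":0,"ry":0,"rz":0}
    - {"dx":0,"dy":0,"dz":0,"rx":0,"ry":0,"rz":0}
    - {"dx":0,"dy":0,"dz":0,"rx":0,"ry":0,"rz":0}

```text
time: 13.15
position: [0.5376, -0.1174, 0.1075]
tcp_rot: [3.14, 0.001, 1.681]
contact_force: [2.6, -5.0, -3.2]
opening: 0.0007
finger_force: 2.4
```

send_rows:
  series:
    - {"dx":-0.2,"dy":0,"dz":0,"rx":0,"ry":0,"rz":0}
    - {"dx":-0.3,"dy":0,"dz":0,"rx":0,"ry":0,"rz":0}
    - {"dx":-0.4,"dy":0,"dz":0,"rx":0,"ry":0,"rz":0}
    - {"dx":-0.4,"dy":0,"dz":0,"rx":0,"ry":0,"rz":0}
    - {"dx":-0.3,"dy":0,"dz":0,"rx":0,"ry":0,"rz":0}
    - {"dx":0,"dy":0,"dz":0,"rx":0,"ry":0,"rz":0}
    - {"dx":0,"dy":0,"dz":0,"rx":0,"ry":0,"rz":0}
    - {"dx":0,"dy":0,"dz":0,"rx":0,"ry":0,"rz":0}
    - {"dx":0,"dy":0,"dz":0,"rx":0,"ry":0,"rz":0}

```text
time: 14.28
position: [0.5387, -0.133, 0.1073]
tcp_rot: [-3.142, -0.0, 1.681]
contact_force: [0.5, 1.3, 0.2]
opening: 0.0007
finger_force: 0.0
```

```bash
cat >> h.py <<'E'
O=np.array([.6146,-.1109]);R2=np.array([[np.cos(.111),-np.sin(.111)],[np.sin(.111),np.cos(.111)]])
def H(x,y): return O+R2@[x,y]
def notch(w):
    "n of the lever from the grey pixels on the arc r=50 mm at z=67 mm"
    B=np.arange(-.6,.6,.01); hsv=cv2.cvtColor(w["frame"],cv2.COLOR_RGB2HSV); g=[]
    for b in B:
        u,v=proj(w,[*H(-.055*np.cos(b),-.055*np.sin(b)),.067]).round().astype(int)
        g.append(0<=u<560 and 0<=v<420 and hsv[v,u,1]<60 and hsv[v,u,2]>110)
    g=np.array(g); return (.42-B[g].mean())/.14, np.ptp(B[g])
E
python3 - <<'E'
from h import *
w=cam("wrist");print(notch(w),status.state()["contact_force"],status.state()["finger_force"])
E
```

```text
(np.float64(4.14285714285714), np.float64(0.26000000000000023)) [ 0.45312005 -0.42256683  0.4744007 ] 0.0
```

send_rows:
  series:
    - {"dx":0.4,"dy":0,"dz":0,"rx":0,"ry":0,"rz":0}
    - {"dx":0.2,"dy":0,"dz":0,"rx":0,"ry":0,"rz":0}
    - {"dx":0.2,"dy":0,"dz":0,"rx":0,"ry":0,"rz":0}
    - {"dx":0.2,"dy":0,"dz":0,"rx":0,"ry":0,"rz":0}
    - {"dx":0.2,"dy":0,"dz":0,"rx":0,"ry":0,"rz":0}
    - {"dx":0.2,"dy":0,"dz":0,"rx":0,"ry":0,"rz":0}
    - {"dx":0.2,"dy":0,"dz":0,"rx":0,"ry":0,"rz":0}
    - {"dx":0.2,"dy":0,"dz":0,"rx":0,"ry":0,"rz":0}
    - {"dx":0.2,"dy":0,"dz":0,"rx":0,"ry":0,"rz":0}
    - {"dx":0.1,"dy":0,"dz":0,"rx":0,"ry":0,"rz":0}
    - {"dx":0,"dy":0,"dz":0,"rx":0,"ry":0,"rz":0}

```text
time: 15.7
position: [0.5375, -0.1134, 0.1078]
tcp_rot: [3.139, 0.003, 1.681]
contact_force: [4.1, -7.2, -3.9]
opening: 0.0004
finger_force: 3.7
```

send_rows:
  series:
    - {"dx":0.2,"dy":0,"dz":0,"rx":0,"ry":0,"rz":0}
    - {"dx":0,"dy":0,"dz":0,"rx":0,"ry":0,"rz":0}
    - {"dx":0,"dy":0,"dz":0,"rx":0,"ry":0,"rz":0}
    - {"dx":0,"dy":0,"dz":0,"rx":0,"ry":0,"rz":0}

```text
time: 16.2
position: [0.5376, -0.1118, 0.1079]
tcp_rot: [3.139, 0.003, 1.681]
contact_force: [5.3, -8.2, -4.9]
opening: 0.0009
finger_force: 4.2
```

send_rows:
  series:
    - {"dx":0.2,"dy":0,"dz":0,"rx":0,"ry":0,"rz":0}
    - {"dx":0,"dy":0,"dz":0,"rx":0,"ry":0,"rz":0}
    - {"dx":0,"dy":0,"dz":0,"rx":0,"ry":0,"rz":0}
    - {"dx":0,"dy":0,"dz":0,"rx":0,"ry":0,"rz":0}
    - {"dx":0,"dy":0,"dz":0,"rx":0,"ry":0,"rz":0}

```text
time: 16.82
position: [0.5376, -0.1102, 0.108]
tcp_rot: [3.138, 0.004, 1.681]
contact_force: [5.9, -8.4, -6.0]
opening: 0.0004
finger_force: 4.8
```

send_rows:
  series:
    - {"dx":0.1,"dy":0,"dz":0,"rx":0,"ry":0,"rz":0}
    - {"dx":0,"dy":0,"dz":0,"rx":0,"ry":0,"rz":0}
    - {"dx":0,"dy":0,"dz":0,"rx":0,"ry":0,"rz":0}
    - {"dx":0,"dy":0,"dz":0,"rx":0,"ry":0,"rz":0}
    - {"dx":0,"dy":0,"dz":0,"rx":0,"ry":0,"rz":0}

```text
time: 17.45
position: [0.5377, -0.1093, 0.108]
tcp_rot: [3.138, 0.004, 1.681]
contact_force: [7.7, -9.8, -5.5]
opening: 0.0004
finger_force: 5.2
```

send_rows:
  series:
    - {"dx":0.1,"dy":0,"dz":0,"rx":0,"ry":0,"rz":0}
    - {"dx":0,"dy":0,"dz":0,"rx":0,"ry":0,"rz":0}
    - {"dx":0,"dy":0,"dz":0,"rx":0,"ry":0,"rz":0}
    - {"dx":0,"dy":0,"dz":0,"rx":0,"ry":0,"rz":0}
    - {"dx":0,"dy":0,"dz":0,"rx":0,"ry":0,"rz":0}

```text
time: 18.08
position: [0.5372, -0.1072, 0.1082]
tcp_rot: [3.139, 0.002, 1.681]
contact_force: [4.3, -3.9, -2.0]
opening: 0.0004
finger_force: 2.7
```

send_rows:
  series:
    - {"dx":-0.2,"dy":0,"dz":0,"rx":0,"ry":0,"rz":0}
    - {"dx":-0.3,"dy":0,"dz":0,"rx":0,"ry":0,"rz":0}
    - {"dx":-0.4,"dy":0,"dz":0,"rx":0,"ry":0,"rz":0}
    - {"dx":-0.4,"dy":0,"dz":0,"rx":0,"ry":0,"rz":0}
    - {"dx":-0.4,"dy":0,"dz":0,"rx":0,"ry":0,"rz":0}
    - {"dx":-0.2,"dy":0,"dz":0,"rx":0,"ry":0,"rz":0}
    - {"dx":0,"dy":0,"dz":0,"rx":0,"ry":0,"rz":0}
    - {"dx":0,"dy":0,"dz":0,"rx":0,"ry":0,"rz":0}
    - {"dx":0,"dy":0,"dz":0,"rx":0,"ry":0,"rz":0}

```text
time: 19.2
position: [0.5379, -0.125, 0.1073]
tcp_rot: [-3.142, -0.0, 1.682]
contact_force: [-0.5, 0.4, -0.2]
opening: 0.0007
finger_force: 0.0
```

Run:
```python
from h import *
w=cam("wrist");save(w,"w4.png");print(notch(w),status.state()["contact_force"],status.state()["finger_force"])
p=status.state()["position"];print(R2.T@(p[:2]-O),R2.T)
for q in[(-15,115),(35,115),(22,163),(35-50*np.cos(.25),115+50*np.sin(.25))]:print(q,H(q[0]/1e3,q[1]/1e3),proj(w,[*H(q[0]/1e3,q[1]/1e3),.117]))
```

```text
(np.float64(5.107142857142854), np.float64(0.2500000000000002)) [ 0.18855792 -1.01743324  0.18398709] 0.0
[-0.07780914 -0.0055415 ] [[ 0.99384582  0.1107722 ]
 [-0.1107722   0.99384582]]
(-15, 115) [0.58695351 0.00173069] [496.74804573 -66.90944042]
(35, 115) [0.6366458 0.0072693] [652.19676231 -51.58263816]
(22, 163) [0.61840874 0.05353386] [ 623.35263858 -224.34197204]
(np.float64(-13.445621085532238), np.float64(127.37019796272615)) [0.58712805 0.01419694] [ 506.28826568 -114.62810525]
```

View pics/w4.png

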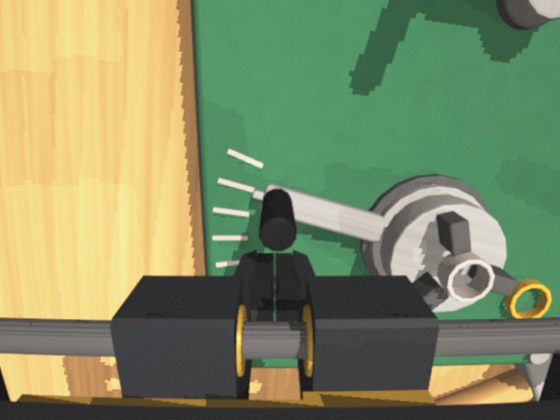

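The lever points at ridge 5 (row 185, second from the far end), so it is released in notch 5. Now I'll lift and go across to the locking lever.

send_rows:
  series:
    - {"dx":0,"dy":0,"dz":-2,"rx":0,"ry":0,"rz":0}
    - {"dx":0,"dy":0,"dz":-4,"rx":0,"ry":0,"rz":0}
    - {"dx":0,"dy":0,"dz":-4,"rx":0,"ry":0,"rz":0}
    - {"dx":2,"dy":1.6,"dz":0,"rx":0,"ry":0,"rz":0}
    - {"dx":3,"dy":2,"dz":0,"rx":0,"ry":0,"rz":0}
    - {"dx":2.5,"dy":2,"dz":0,"rx":0,"ry":0,"rz":0}
    - {"dx":1,"dy":0.9,"dz":0,"rx":0,"ry":0,"rz":0}
    - {"dx":0,"dy":0,"dz":0,"rx":0,"ry":0,"rz":0}
    - {"dx":0,"dy":0,"dz":0,"rx":0,"ry":0,"rz":0}

```text
time: 20.38
position: [0.5927, -0.0343, 0.2071]
tcp_rot: [-3.141, 0.0, 1.681]
contact_force: [0.1, -1.1, 0.6]
opening: 0.0002
finger_force: 0.0
```

Run:
```python
from h import *
w=cam("wrist");save(w,"w5.png")
p=status.state()["position"];print(p,R2.T@(p[:2]-O))
for a in(0,.1,.2):
    q=H(.035-.05*np.cos(a),.115+.05*np.sin(a));print(a,proj(w,[*q,.117]))
```

```text
[ 0.59268708 -0.03441925  0.20718847] [-0.01330612  0.07843742]
0 [270.85006646 164.70206033]
0.1 [271.24815718 156.32791941]
0.2 [272.4997666  147.93556534]
```

View pics/w5.png

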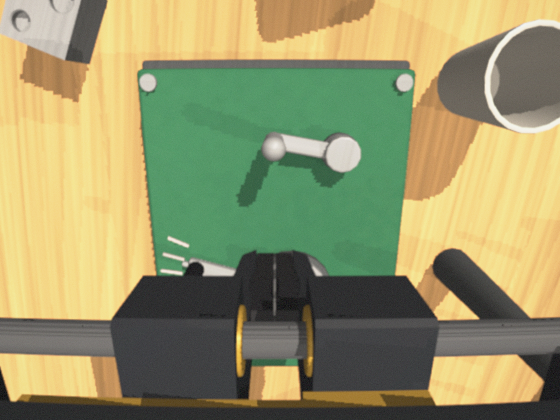

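The lock ball is at (273,148), which puts the lever about 0.2 rad in. I'll turn the tool to match, descend behind the post and approach.

send_rows:
  series:
    - {"dx":0.6,"dy":-0.3,"dz":3,"rx":0,"ry":0,"rz":0}
    - {"dx":0.6,"dy":-0.3,"dz":3,"rx":0,"ry":0,"rz":0}
    - {"dx":0.4,"dy":0,"dz":2.5,"rx":0,"ry":0,"rz":5.5}
    - {"dx":0.3,"dy":0,"dz":1.5,"rx":0,"ry":0,"rz":6}
    - {"dx":0,"dy":0,"dz":0,"rx":0,"ry":0,"rz":0}
    - {"dx":0,"dy":0,"dz":0,"rx":0,"ry":0,"rz":0}

```text
time: 21.18
position: [0.5858, -0.016, 0.1081]
tcp_rot: [3.14, 0.0, 1.482]
contact_force: [-0.3, -0.2, 0.2]
opening: 0.0005
finger_force: 0.0
```

send_rows:
  series:
    - {"dx":0.2,"dy":0,"dz":0,"rx":0,"ry":0,"rz":0}
    - {"dx":0.2,"dy":0,"dz":0,"rx":0,"ry":0,"rz":0}
    - {"dx":0.2,"dy":0,"dz":0,"rx":0,"ry":0,"rz":0}
    - {"dx":0.1,"dy":0,"dz":0,"rx":0,"ry":0,"rz":0}
    - {"dx":0.1,"dy":0,"dz":0,"rx":0,"ry":0,"rz":0}
    - {"dx":0,"dy":0,"dz":0,"rx":0,"ry":0,"rz":0}

```text
time: 21.92
position: [0.5861, -0.0072, 0.1073]
tcp_rot: [-3.141, -0.0, 1.481]
contact_force: [0.9, -0.7, -1.2]
opening: 0.0003
finger_force: 0.0
```

send_rows:
  series:
    - {"dx":0.1,"dy":0,"dz":0,"rx":0,"ry":0,"rz":0}
    - {"dx":0.1,"dy":0,"dz":0,"rx":0,"ry":0,"rz":0}
    - {"dx":0.1,"dy":0,"dz":0,"rx":0,"ry":0,"rz":0}
    - {"dx":0,"dy":0,"dz":0,"rx":0,"ry":0,"rz":0}

```text
time: 22.42
position: [0.5861, -0.0044, 0.1073]
tcp_rot: [-3.141, 0.0, 1.481]
contact_force: [-2.5, -2.7, 1.0]
opening: 0.0006
finger_force: 1.3
```

send_rows:
  series:
    - {"dx":0.22,"dy":-0.06,"dz":0,"rx":0,"ry":0,"rz":2.5}
    - {"dx":0.22,"dy":-0.06,"dz":0,"rx":0,"ry":0,"rz":2.5}
    - {"dx":0.22,"dy":-0.06,"dz":0,"rx":0,"ry":0,"rz":2.5}
    - {"dx":0.22,"dy":-0.06,"dz":0,"rx":0,"ry":0,"rz":2.5}
    - {"dx":0.22,"dy":-0.06,"dz":0,"rx":0,"ry":0,"rz":2.5}
    - {"dx":0.22,"dy":-0.06,"dz":0,"rx":0,"ry":0,"rz":2.5}
    - {"dx":0.22,"dy":-0.06,"dz":0,"rx":0,"ry":0,"rz":2.5}
    - {"dx":0.22,"dy":-0.06,"dz":0,"rx":0,"ry":0,"rz":2.5}
    - {"dx":0.22,"dy":-0.06,"dz":0,"rx":0,"ry":0,"rz":2.5}
    - {"dx":0.22,"dy":-0.06,"dz":0,"rx":0,"ry":0,"rz":2.5}

```text
time: 23.68
position: [0.5865, 0.0185, 0.1073]
tcp_rot: [-3.141, 0.0, 1.043]
contact_force: [-2.9, -0.9, 1.3]
opening: 0.0002
finger_force: 1.4
```

```bash
cat >> h.py <<'E'
def lock():
    "lever angle implied by the finger: pin in tool frame, post assumed 16 mm ahead"
    s=status.state();y=s["tcp_rot"][2];d=H(.035,.115)-s["position"][:2]
    t=np.array([[np.cos(y),np.sin(y)],[np.sin(y),-np.cos(y)]])@d
    print("pin in tool",t*1e3,"lever",.111+np.pi/2-y,s["contact_force"],s["finger_force"])
E
python3 -c "
from h import *
lock()"
```

```text
pin in tool [15.59802794 48.95681633] lever 0.6388963554203246 [-2.87188047 -0.86874504  1.28149413] 1.3630583183839917
```

send_rows:
  series:
    - {"dx":0.22,"dy":-0.06,"dz":0,"rx":0,"ry":0,"rz":2.5}
    - {"dx":0.22,"dy":-0.06,"dz":0,"rx":0,"ry":0,"rz":2.5}
    - {"dx":0.22,"dy":-0.06,"dz":0,"rx":0,"ry":0,"rz":2.5}
    - {"dx":0.22,"dy":-0.06,"dz":0,"rx":0,"ry":0,"rz":2.5}
    - {"dx":0.22,"dy":-0.06,"dz":0,"rx":0,"ry":0,"rz":2.5}
    - {"dx":0.22,"dy":-0.06,"dz":0,"rx":0,"ry":0,"rz":2.5}
    - {"dx":0.22,"dy":-0.06,"dz":0,"rx":0,"ry":0,"rz":2.5}
    - {"dx":0.22,"dy":-0.06,"dz":0,"rx":0,"ry":0,"rz":2.5}
    - {"dx":0.22,"dy":-0.06,"dz":0,"rx":0,"ry":0,"rz":2.5}
    - {"dx":0.22,"dy":-0.06,"dz":0,"rx":0,"ry":0,"rz":2.5}
    - {"dx":0.22,"dy":-0.06,"dz":0,"rx":0,"ry":0,"rz":2.5}
    - {"dx":0,"dy":0,"dz":0,"rx":0,"ry":0,"rz":0}

```text
time: 25.18
position: [0.5981, 0.0407, 0.1072]
tcp_rot: [-3.141, 0.0, 0.565]
contact_force: [-1.4, -0.2, 0.8]
opening: 0.0007
finger_force: 0.7
```

```bash
python3 -c "
from h import *
lock()"
```

```text
pin in tool [14.64545639 48.88822017] lever 1.1169084206357989 [-1.38422169 -0.21286762  0.7745183 ] 0.679738218896091
```

send_rows:
  series:
    - {"dx":0.22,"dy":-0.06,"dz":0,"rx":0,"ry":0,"rz":2.5}
    - {"dx":0.22,"dy":-0.06,"dz":0,"rx":0,"ry":0,"rz":2.5}
    - {"dx":0.11,"dy":-0.03,"dz":0,"rx":0,"ry":0,"rz":1.2}
    - {"dx":0,"dy":0,"dz":0,"rx":0,"ry":0,"rz":0}

```text
time: 25.68
position: [0.6021, 0.0447, 0.1072]
tcp_rot: [-3.141, 0.0, 0.457]
contact_force: [-3.0, -0.6, 0.9]
opening: 0.0003
finger_force: 1.0
```

send_rows:
  series:
    - {"dx":0.1,"dy":-0.03,"dz":0,"rx":0,"ry":0,"rz":1.2}
    - {"dx":0,"dy":0,"dz":0,"rx":0,"ry":0,"rz":0}

```text
time: 25.92
position: [0.6029, 0.0454, 0.1072]
tcp_rot: [-3.141, 0.0, 0.435]
contact_force: [-2.2, 0.4, 0.9]
opening: 0.0005
finger_force: 1.1
```

send_rows:
  series:
    - {"dx":0.1,"dy":-0.03,"dz":0,"rx":0,"ry":0,"rz":1.2}
    - {"dx":0,"dy":0,"dz":0,"rx":0,"ry":0,"rz":0}

```text
time: 26.18
position: [0.6037, 0.046, 0.1072]
tcp_rot: [-3.141, 0.0, 0.414]
contact_force: [-2.7, 0.8, 0.6]
opening: 0.0009
finger_force: 1.1
```

```bash
python3 -c "
from h import *
lock()"
```

```text
pin in tool [14.57166447 48.735151  ] lever 1.2678055981367033 [-2.688937    0.76491063  0.63515518] 1.101816276786849
```

send_rows:
  series:
    - {"dx":0.1,"dy":0,"dz":0,"rx":0,"ry":0,"rz":0}
    - {"dx":0,"dy":0,"dz":0,"rx":0,"ry":0,"rz":0}

```text
time: 26.42
position: [0.6042, 0.0462, 0.1072]
tcp_rot: [-3.141, 0.001, 0.414]
contact_force: [-4.4, 0.3, 1.9]
opening: 0.0003
finger_force: 2.4
```

send_rows:
  series:
    - {"dx":0.1,"dy":0,"dz":0,"rx":0,"ry":0,"rz":0}
    - {"dx":0,"dy":0,"dz":0,"rx":0,"ry":0,"rz":0}

```text
time: 26.68
position: [0.6043, 0.0463, 0.1071]
tcp_rot: [-3.141, 0.003, 0.415]
contact_force: [-9.1, -2.8, 5.2]
opening: 0.0004
finger_force: 4.4
```

The stop is reached: force up to about 10 N with no further motion. I'll back off and verify.

send_rows:
  series:
    - {"dx":-0.2,"dy":0,"dz":0,"rx":0,"ry":0,"rz":0}
    - {"dx":-0.5,"dy":0,"dz":0,"rx":0,"ry":0,"rz":0}
    - {"dx":-0.8,"dy":0,"dz":0,"rx":0,"ry":0,"rz":0}
    - {"dx":-0.5,"dy":0,"dz":0,"rx":0,"ry":0,"rz":0}
    - {"dx":0,"dy":0,"dz":-3,"rx":0,"ry":0,"rz":0}
    - {"dx":0,"dy":0,"dz":-5,"rx":0,"ry":0,"rz":0}
    - {"dx":0,"dy":0,"dz":-5,"rx":0,"ry":0,"rz":0}
    - {"dx":-3,"dy":0,"dz":-3,"rx":0,"ry":0,"rz":0}
    - {"dx":-4,"dy":0,"dz":0,"rx":0,"ry":0,"rz":0}
    - {"dx":-4,"dy":0,"dz":0,"rx":0,"ry":0,"rz":0}
    - {"dx":0,"dy":0,"dz":0,"rx":0,"ry":0,"rz":0}
    - {"dx":0,"dy":0,"dz":0,"rx":0,"ry":0,"rz":0}

```text
time: 28.18
position: [0.4872, -0.0058, 0.2678]
tcp_rot: [3.141, -0.001, 0.414]
contact_force: [0.5, -0.4, -0.8]
opening: 0.0003
finger_force: 0.0
```

Run:
```python
from h import *
w=cam("wrist");save(w,"w6.png");print(notch(w),status.state()["position"])
q=H(.0216,.1632);print("home ball",proj(w,[*q,.117]))
for n in(4,5,6):
    b=.42-.14*n;print(n,proj(w,[*H(-.08*np.cos(b),-.08*np.sin(b)),.11]))
```

```text
(np.float64(5.249999999999997), np.float64(0.27000000000000024)) [ 0.48739355 -0.00561741  0.26766593]
home ball [272.37321974  -5.94953548]
4 [415.45896311 192.45700314]
5 [404.21202171 185.78193278]
6 [394.01500945 177.41246491]
```

View pics/w6.png

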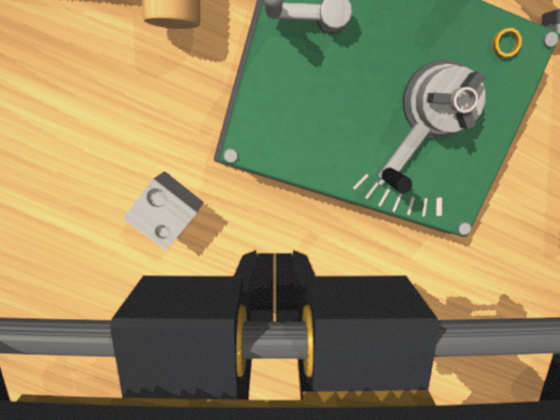

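The thumb post is at (403,184), matching the notch 5 prediction of (404,186). The lock ball is at (272, about 0), at its home prediction. Handing in.

```bash
python3 -c "
from cell import order
print(order.close_job())"
```

```text
the job is handed in; nothing more can be done
None
```

The job is handed in: the thumb lever was released in notches 3, 4 and 5 in turn and rests in 5, the locking lever is home against its stop, and pushes stayed under about 14 N as read between moves (the hand-in call returned no verdict).

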